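# Set the day wheel of the kitchen label printer and print a label

### The job

Set the label printer to the green day: with a fingertip, flick its thumbwheel forward (the way the arrow points, away from the printer's front) click by click, stopping for a moment on red, until the green lug has clicked into place straight up, without overrunning it. Only then press the round blue key all the way down to print a label, let it spring up, and finish clear of everything. Do not lift or shift the printer, and leave the things around it where they are.

Things in the scene. Friction and masses are not known exactly. Their poses are not given: they have to be found in the camera images.
- printer: Light grey countertop label printer, loose on rubber feet, about 2.2 kg: a box 200 mm deep (x) by 190 mm wide (y), flat top 85 mm above the table. Origin at the centre of its underside; x points from its front (label mouth and display, towards the robot) to its back, y to its left as the robot sees it, z up. A wheel stands out of the top's left half, a round blue key out of the right half
- wheel_axle (a point): Centre of the day wheel (fixed in the printer, same axes), 75 mm above the table, inside the housing; the axle runs along the printer's y. The wheel: white hub of 26 mm radius (its top 101 mm above the table), 30 mm wide along y, with six straight radial lugs of different colours, 60 degrees apart, 8 mm thick, 30 mm wide, reaching 50 mm from the axle
- wheel_top (a point): Fixed point 50 mm above the axle, 125 mm above the table: where the tip of the chosen day's lug is when it stands straight up between two black marks on the housing. The tips of the neighbouring lugs are then at about 100 mm height, 43 mm in front of and behind this point. A lug pushed forward near its tip slips past the finger as it dips, so push it some 15 mm below the tip
- day_wheel (a joint): Turn of the wheel, rad; grows as it goes forward (top towards the printer's +x, as the black arrow shows). Blue lug up at 0, orange 1.047, purple 2.094, red 3.142, green 4.189, yellow 5.236; starts at one of the first three. A spring detent holds each click (about 1 N at a lug's tip frees it); pushed past half a click it snaps to the next by itself and stays. No end stop, turns both ways
- key_top (a point): Centre of the top face of the round blue print key, 34 mm across, 97 mm above the table when up; the point moves with the key
- print_key (a joint): How far the print key is pressed, m: 0 up, 0.006 fully down (down takes about 5 N); it springs back by itself. A label is printed beyond 0.0045
- shaker: Bystander, to be left where it is: glass salt shaker with a steel cap, 44 mm across, 85 mm tall. Origin at the centre of its underside
- spice_jar: Bystander, to be left where it is: amber jar with a red cap, 46 mm across, 100 mm tall. Origin at the centre of its underside
- ramekin: Bystander, to be left where it is: white ramekin, 76 mm across, 42 mm tall. Origin at the centre of its underside
- spatula: Bystander, to be left where it is: spatula lying flat on the table. Origin under the tool, on the table
- mug: Bystander, to be left where it is: blue mug, 80 mm across, 90 mm tall, one handle. Origin at the centre of its underside
- label_roll: Bystander, to be left where it is: spare roll of blank paper labels standing on its flat side, 60 mm across, 40 mm tall. Origin at the centre of its underside

How it is judged:
On the way, in this order (a step that is already met when the one before it is completed fails the run):
1. the wheel rests a moment on red, one click before green (value of joint day_wheel between 2.8916 and 3.3916 rad), for 0.3 s.
2. the wheel rests on green with the key up (value of joint day_wheel between 4.0388 and 4.3388 rad and value of joint print_key below 0.0015 m and velocity of joint day_wheel between -0.15 and 0.15 rad/s), for 0.3 s.
3. the key is pressed down with green up (value of joint day_wheel between 3.9388 and 4.4388 rad and value of joint print_key above 0.0045 m), for 0.04 s.
At the end, for the whole second after the job is handed in: The green lug stands straight up (wheel at 4.189 rad within 0.15 rad) and at rest, the print key is up again (less than 1.5 mm down), the printer and the bystanders are within 30 mm of where they started (all of step 2 and distance of each of printer, shaker, spice_jar, ramekin, spatula, mug, label_roll from where it was at the start of the episode below 0.03 m and height (world z) of printer below 0.01 m); the robot touches nothing.
It fails at once if the wheel is overrun past green or turned back past blue (value of joint day_wheel above 4.8171 rad or value of joint day_wheel below -0.6283 rad).
It fails at once if a label is printed while another colour than green is up (value of joint print_key above 0.0045 m and not (value of joint day_wheel between 3.8888 and 4.4888 rad)).
It fails at once if the printer is shifted by more than 30 mm, lifted or tipped (distance of printer from where it was at the start of the episode above 0.03 m or height (world z) of printer above 0.01 m or angle between printer's own z axis and vertical above 0.12 rad).
It fails at once if a bystander is shifted by more than 30 mm or lifted (distance of any of shaker, spice_jar, ramekin, spatula, mug, label_roll from where it was at the start of the episode above 0.03 m or height (world z) of any of shaker, spice_jar, ramekin, spatula, mug, label_roll above 0.025 m).
It also fails if it takes over 61 s, if anything falls off the work surface, if the arm or the gripper's body presses on something with over 40 N, if the wrist force passes 120 N, or if a joint passes its speed limit or range.

### The arm

A 6-joint arm with a two-finger parallel gripper is mounted at the origin on the work surface. World frame = base frame: x ahead of the robot, y to its left, z up, the work surface at z = 0. Lengths are in m, angles in rad, forces in N, time in s.
With the tool pointing down it reaches from about 0.275 to 0.875 m from the base axis. Payload 12.5 kg.
Tool frame: the origin (TCP) lies on the centre line of the jaws, within the pads' length; the fingertips stand r.finger_overhang ahead of it and the grasp point (between the pads) lies 3 mm ahead of it (r.finger_overhang is the distance from the TCP to the fingertips, in m); z points along the fingers, y is the direction in which the jaws open and shut (so a half turn about z gives the same grasp; the last joint's range is limited). The gripper opens to 85 mm and grips with 20 to 120 N. Pads are 22 mm wide; open, the fingers measure 114 mm over their backs; the gripper's body (76 mm by 85 mm) begins 54 mm behind the grasp point. The pads swing forward as they close: fully open they stand 13 mm farther back than shut.
Start: joints at [-1.28, 0.351, 1.652, -0, 1.139, -0.085], TCP at [0.202, -0.512, 0.253] pointing down, gripper open.
Joint ranges: [-2.75, 2.75], [-0.79, 2.1], [0.01, 2.65], [-1.57, 4.71], [0.07, 3.14], [-2.87, 2.87]. Speed limits (rad/s): [2.22, 2.22, 2.79, 3.14, 3.14, 3.14].

### API

Orientations are given as a unit quaternion [x, y, z, w].
In Python, from cell import r, optics gives the robot as it stands. The module is installed in compiled form; this text tells all that it offers. Calls block until the motion is done:
- r.move_to(position, orientation): joint-space move of the TCP to a pose.
- r.move_linear(position, rot=None, vel=0.15): straight line of the TCP; rot=None keeps the orientation; vel is the mean speed in m/s.
- r.set_joints(angles): joint-space move.
- r.set_gripper(opening, squeeze=None): opening from 0.0 (shut) to 1.0 (fully open); squeeze is the grip in N (None keeps the last); returns when the fingers have stopped.
- r.sleep(seconds).
- r.inverse_kinematics(position, orientation): joint angles nearest the present ones, or None.
- optics.get_image(name): name is "scene" or "top" or "wrist"; returns a dict with "pixels" (420x560x3 uint8, red, green, blue), "depth" (420x560 float32, m along the optical axis (not along the pixel's ray), 0 where there is no reading), "fx", "fy", "cx", "cy" (pixels), "camera_from_world" (4x4, takes a point from world to camera coordinates); the wrist camera has in their place "mount" (4x4, takes a point from camera to tool coordinates, whose origin is the TCP and whose axes are the flange's). Camera axes: x right, y down, z forward; pixel columns grow to the right and rows downward; lengths in m; the calibration is good to about 2 mm. A picture is of the moment at which its call begins: read the wrist's pose just before it.
A pose or a line that the arm cannot do raises r.PlanningError and nothing moves.
- r.hand_in(): hands the job in, once; it reports no verdict.
Readings, each from a call of its own:
- r.current_t(): time.
- r.current_q(): joint angles.
- r.current_qvel(): joint speeds.
- r.current_effort(): joint torques, N m.
- r.current_tool_pos(): TCP position.
- r.current_ee_rot(): TCP orientation.
- r.current_contact_force(): force on the tool from outside, world axes, zero at the start.
- r.current_torque(): the same for the moment, N m.
- r.current_opening(): opening from 0.0 (shut) to 1.0 (fully open).
Only numpy, scipy, OpenCV 4.12 (cv2) and the standard library are available. Lean on these libraries where they do the work, as an engineer would, in place of code of your own. Each camera call takes 0.05 s, during which the arm holds its last target.

## Working session

There is one attempt and no reset: what is moved stays moved. The work goes in short steps, each a Python script; the robot and the scene stay as the last script left them, time stands still between calls to the robot, and variables do not carry over. Pictures are saved under pics/ and viewed, and the job is handed in when it is done.

```bash
mkdir -p pics; python3 - <<'E'
from cell import r, optics
import cv2,numpy as np
for n in ("scene","top"):
    d=optics.get_image(n); cv2.imwrite(f"pics/{n}0.png",d["pixels"][:,:,::-1]); np.savez(f"{n}0.npz",**d)
    print(n,d["fx"],d["cx"],d["cy"],np.linalg.inv(d["camera_from_world"]).round(3).tolist())
print(r.current_t(),r.finger_overhang,r.current_ee_rot())
E
```

```text
scene 455.1492028076264 279.02392717701315 211.75690354353105 [[-0.841, 0.317, -0.438, 0.932], [0.54, 0.474, -0.695, 0.633], [-0.013, -0.821, -0.57, 0.546], [0.0, 0.0, 0.0, 1.0]]
top 429.56008280332316 278.4637652246299 215.38177925278563 [[0.026, -0.994, 0.102, 0.496], [-0.999, -0.028, -0.017, 0.074], [0.02, -0.102, -0.995, 0.981], [0.0, 0.0, 0.0, 1.0]]
0.1 0.022 [ 9.82400349e-01  1.86786750e-01 -5.46196675e-05 -5.11583896e-04]
```

View pics/scene0.png

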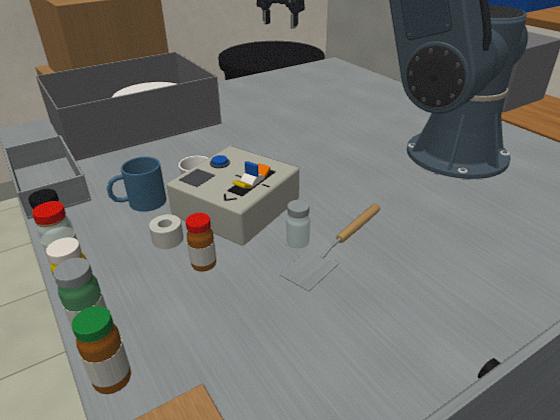

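View pics/top0.png

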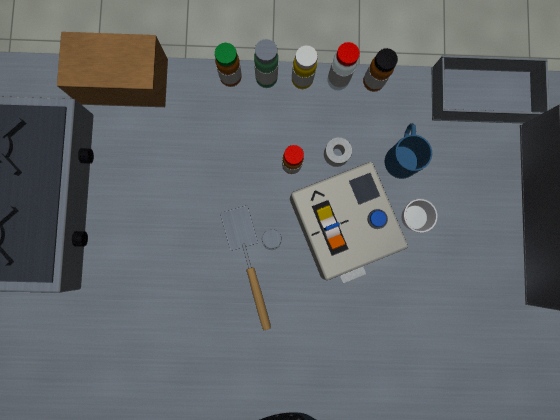

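The top view shows the printer rotated. The wheel is at about (330,227) with blue up, orange at the front (337,243) and yellow at the back (325,212). The key is at (378,218). Next I'll measure them.

```bash
cat > h.py <<'E'
import numpy as np,cv2
def ray(d,u,v,z):
    T=np.linalg.inv(d["camera_from_world"]); p=T[:3,:3]@np.array([(u-d["cx"])/d["fx"],(v-d["cy"])/d["fy"],1.]); o=T[:3,3]
    return o+p*(z-o[2])/p[2]
def pts(d):
    v,u=np.mgrid[:420,:560]; Z=d["depth"]; T=np.linalg.inv(d["camera_from_world"])
    P=np.stack([(u-d["cx"])/d["fx"]*Z,(v-d["cy"])/d["fy"]*Z,Z],-1)
    return P@T[:3,:3].T+T[:3,3]
E
python3 - <<'E'
from h import *
d=dict(np.load("top0.npz")); px=d["pixels"]
hsv=cv2.cvtColor(px,cv2.COLOR_RGB2HSV); P=pts(d)
roi=np.zeros((420,560),bool); roi[160:285,285:405]=1
H,S,V=[hsv[...,i].astype(int) for i in range(3)]
blue=roi&(H>100)&(H<125)&(S>170)
n,l,st,c=cv2.connectedComponentsWithStats(blue.astype(np.uint8))
for i in range(1,n):
    if st[i,4]>8: print("blue",st[i],c[i],"z.097",ray(d,*c[i],.097).round(4),"z.125",ray(d,*c[i],.125).round(4),"d",np.median(P[l==i],0).round(4))
for nm,lo,hi in(("orange",5,17),("yellow",20,32)):
    m=roi&(H>=lo)&(H<=hi)&(S>170); v,u=np.nonzero(m)
    print(nm,m.sum(),u.mean(),v.mean(),ray(d,u.mean(),v.mean(),.1).round(4),np.median(P[m],0).round(4),P[m][:,2].max())
# top face by depth
m=roi&(abs(P[...,2]-.085)<.006); 
m=cv2.morphologyEx(m.astype(np.uint8),cv2.MORPH_CLOSE,np.ones((25,25)))
cn=max(cv2.findContours(m,0,2)[0],key=cv2.contourArea)
Q=np.array([ray(d,*q[0],.085)[:2] for q in cn],np.float32)
R=cv2.minAreaRect(Q*1000); print(R, cv2.boxPoints(R).tolist())
cv2.imwrite("pics/topz.png",cv2.resize(px[150:290,270:450,::-1],None,fx=4.4,fy=4.2,interpolation=cv2.INTER_CUBIC))
s=dict(np.load("scene0.npz"))["pixels"]
cv2.imwrite("pics/scz.png",cv2.resize(s[130:280,100:320,::-1],None,fx=3.6,fy=3.6,interpolation=cv2.INTER_CUBIC))
E
```

```text
blue [370 211  16  16 192] [377.84895833 218.15625   ] z.097 [ 0.5875 -0.1483  0.097 ] z.125 [ 0.5846 -0.1413  0.125 ] d [ 0.5879 -0.1489  0.0952]
blue [324 223  15   7  46] [331.23913043 226.15217391] z.097 [ 0.5681 -0.0514  0.097 ] z.125 [ 0.5658 -0.0475  0.125 ] d [ 0.5662 -0.0475  0.1235]
orange 222 325.1261261261261 222.0810810810811 [ 0.5759 -0.0383  0.1   ] [ 0.54   -0.0574  0.0943] 0.10418536571410741
yellow 168 324.20238095238096 212.39880952380952 [ 0.596 -0.036  0.1  ] [ 0.5965 -0.0362  0.0963] 0.9813219255606819
((585.1396484375, -88.9527587890625), (246.88926696777344, 249.71080017089844), 3.380796432495117) [[454.546875, 28.405597686767578], [469.2728271484375, -220.87062072753906], [715.732421875, -206.3111114501953], [701.0064697265625, 42.96510314941406]]
```

View pics/topz.png

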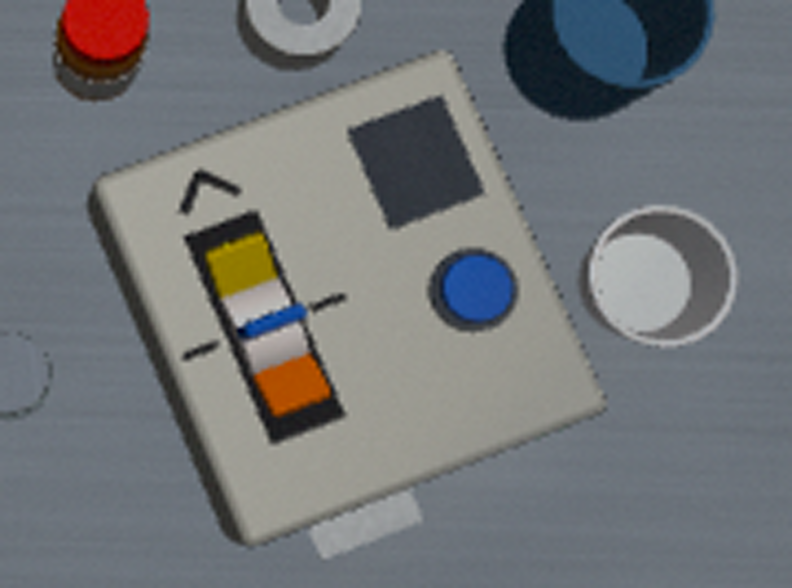

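View pics/scz.png

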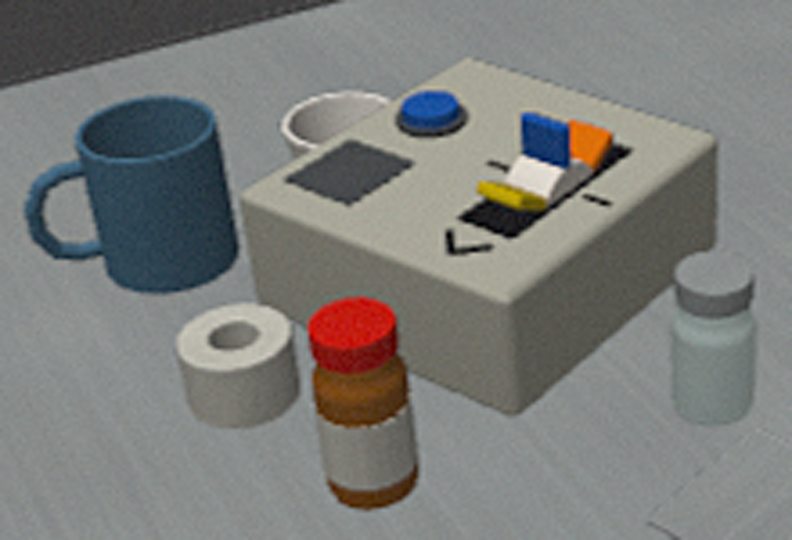

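Blue is up, so the wheel is at 0 and needs 4 clicks. I'll refine the yaw from the lug centroids and the face outline.

```bash
python3 - <<'E'
from h import *
d=dict(np.load("top0.npz")); px=d["pixels"]
hsv=cv2.cvtColor(px,cv2.COLOR_RGB2HSV); P=pts(d)
H,S,V=[hsv[...,i].astype(int) for i in range(3)]
def comp(m):
    n,l,st,c=cv2.connectedComponentsWithStats(m.astype(np.uint8)); i=1+np.argmax(st[1:,4]); return l==i,c[i]
roi=np.zeros((420,560),bool); roi[195:265,310:352]=1
res={}
for nm,lo,hi in(("orange",5,17),("yellow",20,32)):
    m,c=comp(roi&(H>=lo)&(H<=hi)&(S>170)); res[nm]=ray(d,*c,.1); print(nm,m.sum(),c,res[nm].round(4),np.median(P[m],0).round(4))
v=res["yellow"]-res["orange"]; print("yaw lugs",np.arctan2(v[1],v[0]),"mid",(res["yellow"]+res["orange"])/2)
roi[:]=0; roi[155:285,285:412]=1
# warm beige face, bright
m=roi&(px[...,0].astype(int)>px[...,2].astype(int)+8)&(V>150)&(S<60)
m=cv2.morphologyEx(m.astype(np.uint8),cv2.MORPH_OPEN,np.ones((3,3)))
m,c=comp(m); cn=max(cv2.findContours(m.astype(np.uint8),0,1)[0],key=cv2.contourArea)
Q=np.array([ray(d,*q[0],.085)[:2] for q in cn],np.float32)*1000
R=cv2.minAreaRect(Q); print(R,np.radians(R[2]),cv2.boxPoints(R).round(0).tolist())
E
```

```text
orange 166 [336.14457831 241.42168675] [ 0.5367 -0.0616  0.1   ] [ 0.5375 -0.0619  0.0965]
yellow 168 [324.20238095 212.39880952] [ 0.596 -0.036  0.1  ] [ 0.5965 -0.0362  0.0963]
yaw lugs 0.40651875830631834 mid [ 0.56632418 -0.0487963   0.1       ]
((584.8515625, -90.54576873779297), (188.86082458496094, 179.32464599609375), 23.33071517944336) 0.4071977967263063 [[463.0, -46.0], [534.0, -210.0], [707.0, -135.0], [636.0, 29.0]]
```

Yaw is 0.407 both ways, the face measures 189x179 as expected inside rounded edges, and the wheel is at (0.566,-0.048). Next: shut the gripper and hover in front of the wheel.

```bash
cat >> h.py <<'E'
YAW=.407; W=np.array([.5663,-.0484]); K=np.array([.5877,-.1486])
X=np.array([np.cos(YAW),np.sin(YAW)])
ROT=[float(np.cos(YAW/2)),float(np.sin(YAW/2)),0.,0.]
def P3(base,dx,z,oh): 
    p=base+X*dx; return [float(p[0]),float(p[1]),float(z+oh)]
def snap(optics,name,tag):
    d=optics.get_image(name); b=d["pixels"][:,:,::-1]
    c=b[130:280,100:320] if name=="scene" else b[150:290,270:450]
    cv2.imwrite(f"pics/{tag}.png",cv2.resize(c,None,fx=3.6 if name=="scene" else 4.2,fy=3.6 if name=="scene" else 4.2,interpolation=cv2.INTER_CUBIC)); return d
E
python3 - <<'E'
from cell import r,optics
from h import *
r.set_gripper(0.0); print(r.current_opening(),r.finger_overhang,r.current_t())
oh=r.finger_overhang
r.move_to(P3(W,-.020,.165,oh),ROT); print(r.current_t(),r.current_tool_pos(),r.current_q(),r.current_contact_force())
d=snap(optics,"scene","a_sc"); np.savez("a.npz",**d)
E
```

```text
0.002879010366238012 0.022 0.8667
2.9333 [ 0.54793588 -0.05709108  0.1871332 ] [-1.88277858e-01  4.29933895e-01  1.71404846e+00 -1.29387232e-04
  9.97326625e-01  9.76561538e-01] [ 0.13618899 -0.35804551 -0.27573286]
```

View pics/a_sc.png

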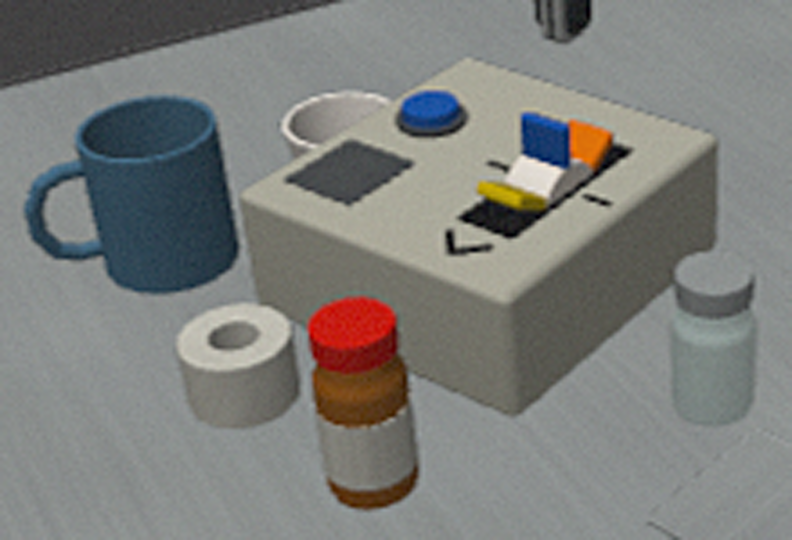

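The tip's lower edge is at crop (560,40), full-frame pixel (255.6,141). I'll check that against the projection of the commanded tip.

```bash
python3 - <<'E'
from h import *
d=dict(np.load("a.npz")); T=d["camera_from_world"]
for z in (.165,.175,.155):
  for dx in(-.011,.011):
   for dy in(-.0145,.0145):
    p=np.array([.5479+dx*X[0]-dy*X[1],-.0571+dx*X[1]+dy*X[0],z,1]); c=T@p; print(z,dx,dy,(d["fx"]*c[0]/c[2]+d["cx"]).round(1),(d["fy"]*c[1]/c[2]+d["cy"]).round(1))
E
```

```text
0.165 -0.011 -0.0145 252.6 136.4
0.165 -0.011 0.0145 264.9 139.9
0.165 0.011 -0.0145 245.7 140.6
0.165 0.011 0.0145 258.0 144.3
0.175 -0.011 -0.0145 252.4 131.6
0.175 -0.011 0.0145 264.7 135.1
0.175 0.011 -0.0145 245.4 135.8
0.175 0.011 0.0145 257.8 139.4
0.155 -0.011 -0.0145 252.9 141.1
0.155 -0.011 0.0145 265.0 144.7
0.155 0.011 -0.0145 246.0 145.4
0.155 0.011 0.0145 258.3 149.1
```

```bash
python3 - <<'E'
from h import *
d=dict(np.load("a.npz")); b=d["pixels"][100:160,220:300,::-1]
cv2.imwrite("pics/tip.png",cv2.resize(b,None,fx=8,fy=8,interpolation=cv2.INTER_NEAREST))
E
```

```text
(no output)
```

View pics/tip.png

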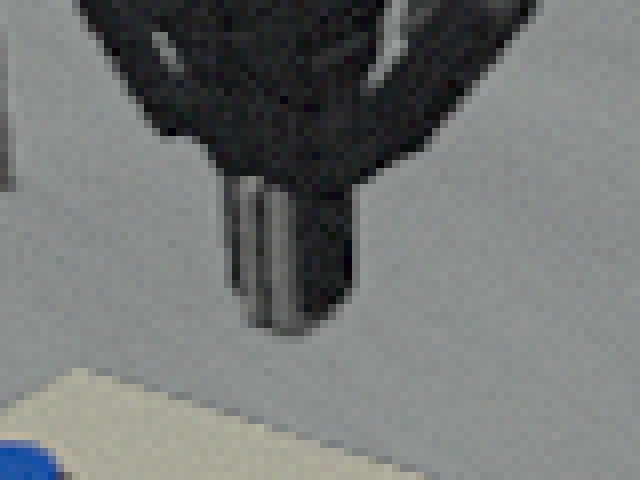

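The tip appears at row 141.6, where about 143.5 was predicted for z=0.165. The effective tip is therefore 0–4 mm higher and the overhang holds when shut. First click, commanding the tip at 0.107.

```bash
cat >> h.py <<'E'
def click(r,optics,tag,end=.021):
    oh=r.finger_overhang
    r.move_linear(P3(W,-.021,.107,oh),vel=.08)
    f0=np.array(r.current_contact_force()); fm=[]
    for dx in np.linspace(-.021,end,8)[1:]:
        r.move_linear(P3(W,dx,.107,oh),vel=.05); fm.append((np.array(r.current_contact_force())-f0).round(1).tolist())
    r.sleep(.1)
    r.move_linear(P3(W,end,.150,oh),vel=.12)
    r.move_linear(P3(W,-.021,.150,oh),vel=.12)
    r.sleep(.3)
    print(tag,fm,"t",r.current_t()); snap(optics,"scene",tag+"_sc"); snap(optics,"top",tag+"_top")
E
python3 - <<'E'
from cell import r,optics
from h import *
click(r,optics,"c1")
E
```

```text
c1 [[0.6, -0.9, 1.0], [0.1, 0.8, 1.2], [1.0, 0.6, 0.6], [1.0, -0.1, 0.2], [2.1, -0.1, 0.5], [0.8, 0.2, -0.9], [0.2, 0.6, -0.5]] t 7.1333
```

View pics/c1_sc.png

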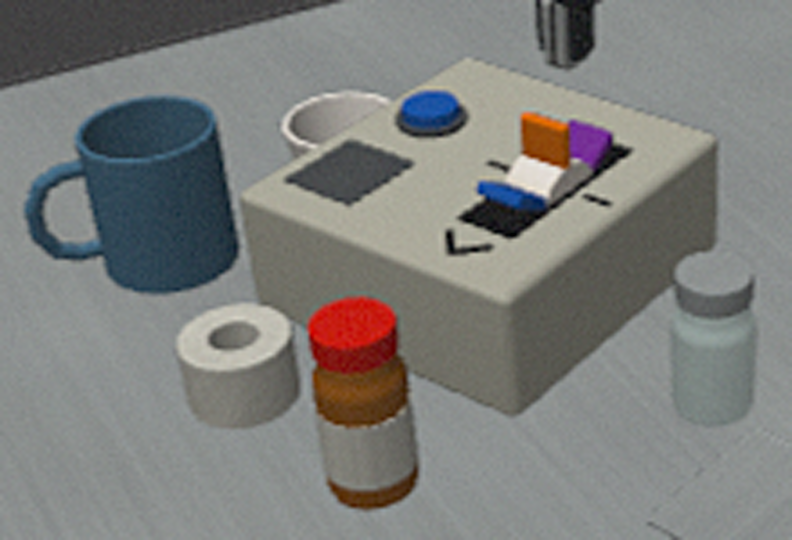

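The first click worked: orange stands straight up at crop (545,138), purple is behind at (590,143), blue has dipped to (510,193), and the printer hasn't moved. I'll repeat it.

```bash
python3 - <<'E'
from cell import r,optics
from h import *
click(r,optics,"c2")
E
```

```text
c2 [[-0.8, -0.9, 1.3], [-0.7, 0.6, 0.9], [-0.9, 1.1, 1.2], [0.0, 0.8, 1.1], [0.3, 1.7, 0.9], [-0.1, -0.1, -0.3], [-0.1, 1.0, 0.3]] t 11.2
```

View pics/c2_sc.png

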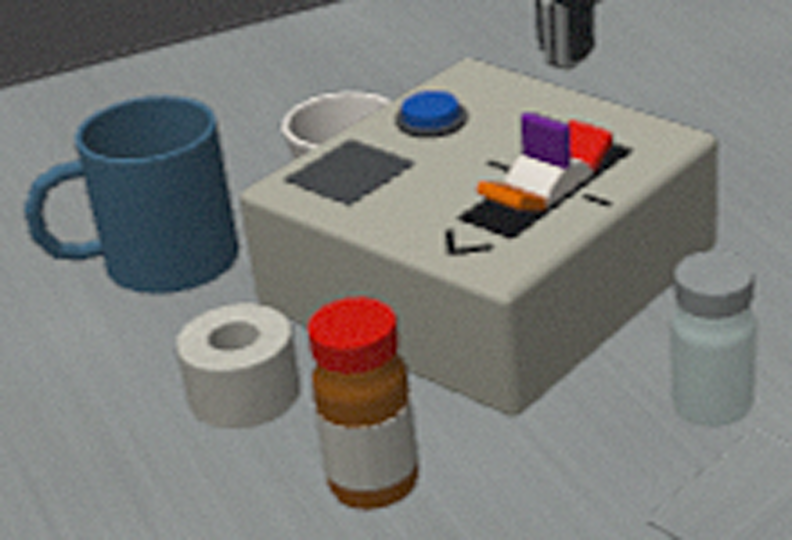

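Purple is up at crop (545,138), with red next at (590,143).

```bash
python3 - <<'E'
from cell import r,optics
from h import *
click(r,optics,"c3"); r.sleep(.3)
E
```

```text
c3 [[-1.0, 0.3, 0.0], [-0.3, 0.6, -0.0], [-0.2, 0.1, -0.3], [-1.2, 0.4, -0.3], [0.1, 1.4, -1.5], [0.3, 0.1, -0.3], [0.1, 0.6, -0.4]] t 15.2667
```

View pics/c3_sc.png

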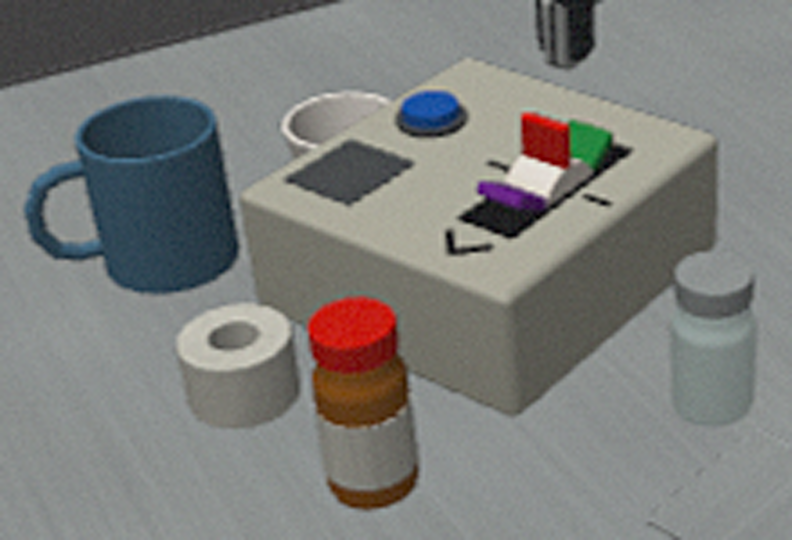

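Red is up at (545,138) and has rested more than 0.6 s. Green is next at (590,143).

```bash
python3 - <<'E'
from cell import r,optics
from h import *
click(r,optics,"c4"); r.sleep(.4)
E
```

```text
c4 [[-0.8, -0.2, 0.8], [-2.0, 1.1, 0.2], [-0.7, 1.2, 0.6], [-1.0, 0.8, 0.5], [1.2, 1.2, -0.4], [-0.0, 0.1, 0.1], [-0.1, 0.6, 0.2]] t 19.6333
```

View pics/c4_sc.png

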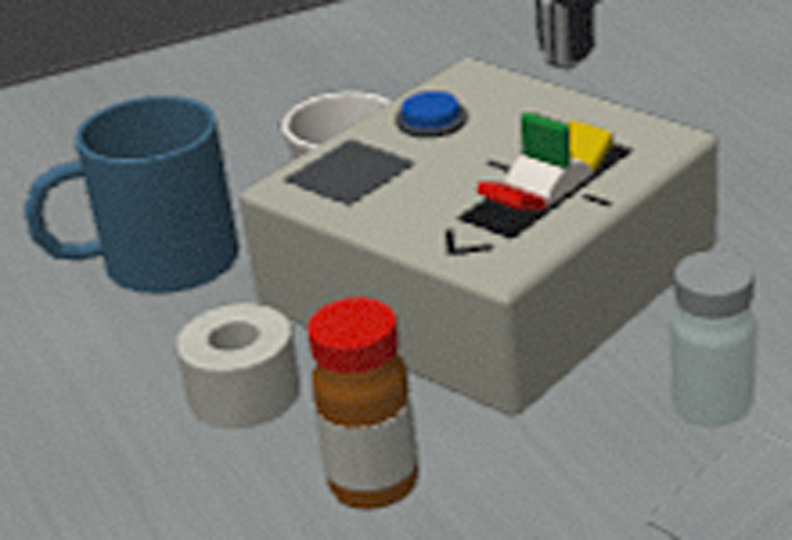

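View pics/c4_top.png

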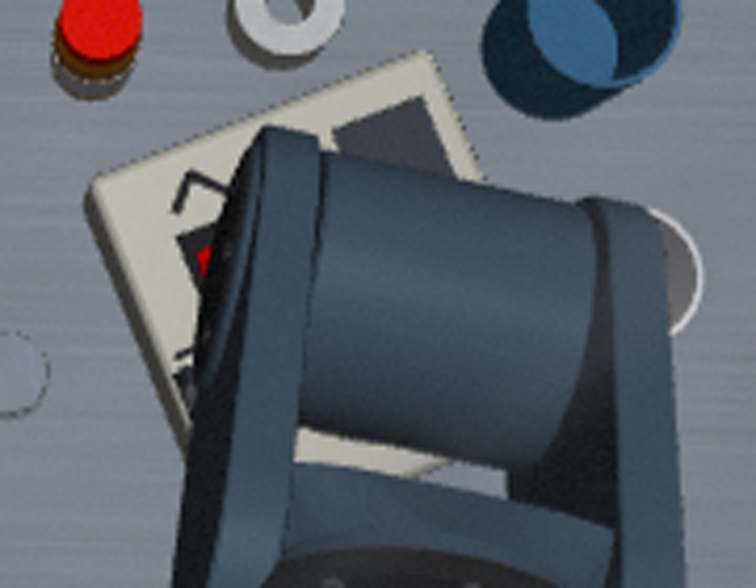

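Green is up at (545,138) and the printer is still in place. Now I'll press the key with force monitoring.

```bash
python3 - <<'E'
from cell import r,optics
from h import *
oh=r.finger_overhang
r.move_linear(P3(K,0,.150,oh),vel=.15)
r.move_linear(P3(K,0,.104,oh),vel=.1); r.sleep(.1)
f0=np.mean([r.current_contact_force() for _ in range(3)],0); z=.104
while z>.082:
    z-=.001; r.move_linear(P3(K,0,z,oh),vel=.02)
    f=np.array(r.current_contact_force())-f0; print(round(z,4),round(r.current_tool_pos()[2]-oh,4),f.round(1))
    if f[2]>13: break
r.sleep(.2)
d=snap(optics,"scene","k_sc")
r.move_linear(P3(K,0,.150,oh),vel=.1)
r.move_linear(P3(K,-.10,.25,oh),vel=.2)
r.sleep(.3); snap(optics,"scene","e_sc"); print(r.current_t())
E
```

```text
0.103 0.1032 [0.3 0.4 1.6]
0.102 0.1019 [-0.8  0.7  0.6]
0.101 0.1009 [1.1 0.1 0.6]
0.1 0.0999 [-0.3  0.3  0.5]
0.099 0.0989 [0.3 0.2 0.9]
0.098 0.098 [-0.1  0.6  0.7]
0.097 0.0971 [-0.1 -0.3  0.7]
0.096 0.0961 [0.7 0.1 2.5]
0.095 0.0951 [-0.1  0.1  2.4]
0.094 0.094 [-0.  -0.2  3.3]
0.093 0.093 [ 1.3 -0.5  4.4]
0.092 0.092 [ 1.2 -0.8  4.2]
0.091 0.0911 [0.9 0.1 6.2]
0.09 0.0909 [-3.4  0.9 14.3]
27.3667
```

View pics/k_sc.png

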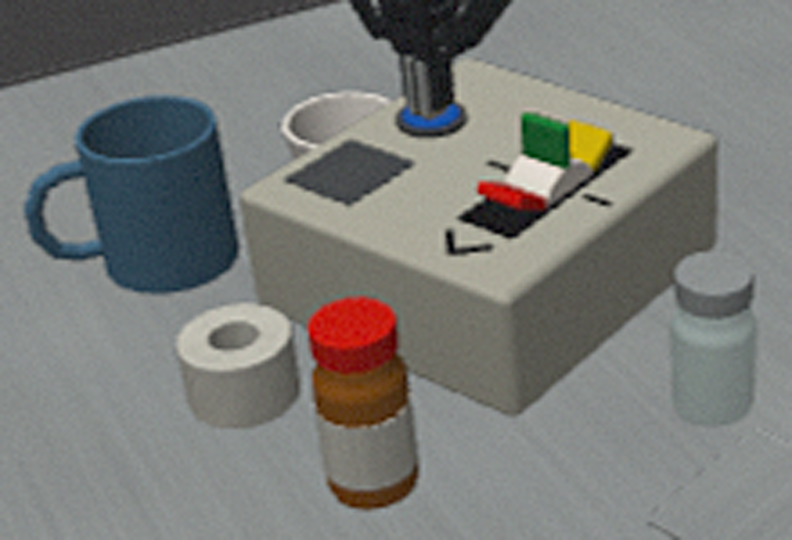

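View pics/e_sc.png

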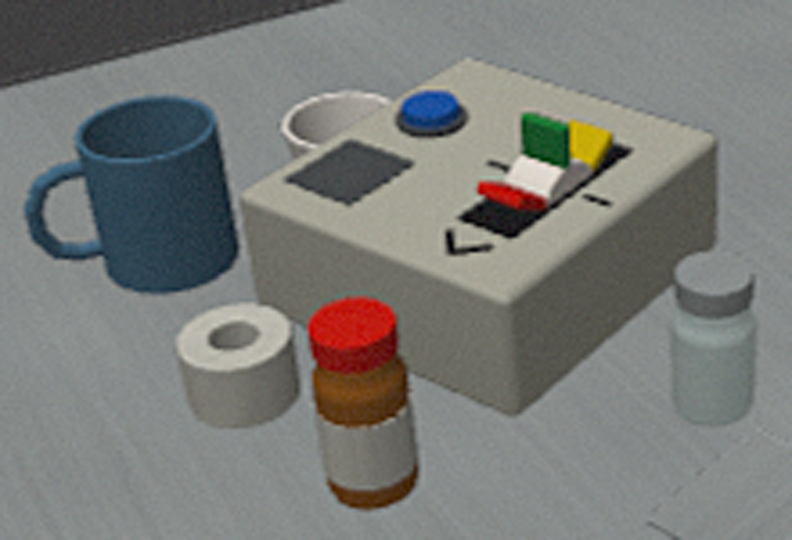

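The key bottomed out at z 0.091, a 6 mm stroke with the force rising to 14 N. It sprang back up at (432,107), green is still up at (545,138), and the arm is clear of everything.

```bash
python3 - <<'E'
from cell import r
print(r.current_contact_force(),r.current_tool_pos()); r.hand_in()
E
```

```text
[0.33381764 0.90487514 0.07830696] [ 0.49600498 -0.18800904  0.27155855]
the job is handed in; nothing more can be done
```

I set the printer to green, printed the label and handed the job in at about 27 s; no verdict is reported back.

- **Wheel:** It started on blue, and four separate fingertip pushes took it through orange, purple, red and green. It rested more than 0.6 s on red. A picture after each click showed the lug straight up, with no overrun.
- **Key:** I pressed it only once green was up. It went down 6 mm and bottomed out at about 14 N.
- **Last checks:** In the final scene picture, green is straight up and the key is up again. The printer and the bystanders in the cropped view (all but the spatula) look unmoved. The arm is clear, with contact force under 1 N, which is sensor noise.
- **Disagreement:** The fingertip looked up to 4 mm higher in the picture than calculated. I allowed for this in the wheel pushes, and the key contact height later matched the calculated value.

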